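Roll the guide roller onto the pick-up line and release it

TASK

Without gripping or lifting it, roll the white guide roller across the black rubber mat by pushing its top sideways with a fingertip, keeping to its upper half, until it rests lengthwise on the yellow line, centred over the tape. Then, with the roller lying still there, press the green button on the white box all the way down to report it ready, let go, and leave everything else where it stands.

Things in the scene. Friction and masses are not known exactly. Their poses are not given: they have to be found in the camera images.
- roller: White plastic cylinder lying on the mat, 50 mm in diameter, 90 mm long, about 260 g, with a blue stripe along it (on top at the start). Origin at its centre, x along its axis; y and z turn as it rolls. It starts 100 to 200 mm to either side of the line, nearly parallel to it. Some rolling resistance: it soon stops. Pushed at the top without slip, it moves half as far as the finger.
- line: Straight strip of yellow tape on the mat, 150 mm long (its x axis), 16 mm wide (its y axis), of no noticeable thickness, 8 mm above the table. The origin is at the tape's centre. The roller must end along it, so it travels along the line's y axis.
- mat: Black rubber mat fixed to the table, 220 mm (x) by 340 mm (y), 8 mm thick; origin at the centre of its underside. The line and the roller lie on it.
- box: White plastic box fixed to the table, 80 x 80 x 50 mm high, to the left or the right of the mat, with the green button in the middle of its top. Origin at the centre of its underside.
- release_top (a point): Centre of the top of the round green button (36 mm in diameter), 72 mm above the table when not pressed.
- release (a joint): Travel of the green button: 0 when up, 0.006 m when fully down. A spring brings it back up; fully down takes 5 N.
- cup: Bystander: open steel cup, 70 mm in diameter, 90 mm high, standing on the table on the other side of the mat from the box. Origin at the centre of its underside.
- coupling_a: Bystander: small red plastic coupling, 22 mm in diameter, 30 mm high, standing on the mat beside the roller's path, about 90 mm from the mat's middle on the side away from the robot. Origin at the centre of its underside.
- coupling_b: Bystander: a second red coupling, the same size, also near the mat's edge away from the robot. Origin at the centre of its underside.
- spare: Bystander: black spare roller, 50 mm in diameter and 90 mm high, standing upright on the table. Origin at the centre of its underside.
- driver: Bystander: screwdriver with an orange handle lying on the table behind the mat. Origin on its underside.
- gauge: Bystander: stack of orange gauge blocks in one piece, 30 x 70 x 45 mm high. Origin at the centre of its underside.
There are look-alikes about, which are no part of the job. What is shaped like the roller but red or turquoise is not meant.

How it is judged:
By the outcome, as a careful person would: the job done as asked, in the order asked, and still so for the second after the job is handed in, with the robot touching nothing.
It also fails if it takes over 72 s, if anything falls off the work surface, if the arm or the gripper's body presses on something with over 40 N, if the wrist force passes 120 N, or if a joint passes its speed limit or range.

ROBOT

A 6-joint arm with a two-finger parallel gripper is mounted at the origin on the work surface. World frame = base frame: x ahead of the robot, y to its left, z up, the work surface at z = 0. Lengths are in m, angles in degrees, forces in N, time in s.
With the tool pointing down it reaches from about 0.4 to 0.825 m from the base axis. Payload 7 kg.
Tool frame: the origin (TCP) lies midway between the tips of the shut fingers; the grasp point (between the pads) lies 19 mm behind it; z points along the fingers, y is the direction in which the jaws open and shut (so a half turn about z gives the same grasp; the last joint's range is limited). The gripper opens to 88 mm and grips with 3 to 60 N. Pads are 19 mm wide; open, the fingers measure 130 mm over their backs; the gripper's body (78 mm by 193 mm) begins 47 mm behind the grasp point.
Start: joints at [80.621, 20.546, 0.682, 0, -70.136, -16.507], TCP at [0.295, 0.607, 0.227] pointing down, gripper open.
Joint ranges: [-176.03, 176.03], [-82.01, 121.73], [-58.28, 71.71], [-173.87, 95.51], [-174.79, -0.11], [-173.66, 173.66]. Speed limits (degrees/s): [136.94, 136.94, 172.46, 180, 180, 180].

INTERFACE

Orientations are given as a 3x3 rotation matrix whose columns are the frame's x, y, z axes.
In Python, from rig import robot gives the robot as it stands. Calls block until the motion is done:
- robot.goto(position, orientation): joint-space move of the TCP to a pose.
- robot.servo_line(position, ori=None, speed=0.15): straight line of the TCP; ori=None keeps the orientation; speed is the mean speed in m/s.
- robot.movej(angles): joint-space move.
- robot.move_gripper(opening): opening from 0.0 (shut) to 1.0 (fully open); the grip force is fixed at half the most; returns when the fingers have stopped.
- robot.dwell(seconds).
- robot.ik(position, orientation): joint angles nearest the present ones, or None.
- robot.grab_frame(name): name is "scene" or "top" or "wrist"; returns (picture, depth): 420x560x3 uint8, red, green, blue; 420x560 float32, m along the optical axis (not along the pixel's ray), 0 where there is no reading.
- robot.camera_info(name): a dict with "vfov" (degrees; the focal length in pixels is half the picture's height over the tangent of half this angle, whatever the lens; pixels are square), "cx", "cy" (the principal point, pixels), "k1" (the pictures are not rectified: a ray, as slopes to the right and down, at radius r is drawn at 1 + k1 r^2 times it, then the intrinsics apply), "view" (4x4, takes a point from world to camera coordinates); the wrist camera has in their place "T_tool_cam" (4x4, takes a point from camera to tool coordinates, whose origin is the TCP and whose axes are the flange's). Camera axes: x right, y down, z forward; pixel columns grow to the right and rows downward; lengths in m; the calibration is good to about 2 mm. A picture is of the moment at which its call begins: read the wrist's pose just before it. camera_info takes no time and is no camera call.
A pose or a line that the arm cannot do raises robot.Unreachable and nothing moves.
- robot.job_done(): hands the job in, once; it reports no verdict.
Readings, each from a call of its own:
- robot.read_t(): time.
- robot.read_qpos(): joint angles.
- robot.read_qvel(): joint speeds.
- robot.read_effort(): joint torques, N m.
- robot.read_position(): TCP position.
- robot.read_tcp_rot(): TCP orientation.
- robot.read_force(): force on the tool from outside, world axes, zero at the start.
- robot.read_ft_torque(): the same for the moment, N m.
- robot.read_grip_width(): opening from 0.0 (shut) to 1.0 (fully open).
Only numpy, scipy, OpenCV 4.12 (cv2) and the standard library are available. Lean on these libraries where they do the work, as an engineer would, in place of code of your own. Each camera call takes 0.05 s, during which the arm holds its last target. There are 200 camera calls.

## Working session

There is one attempt and no reset: what is moved stays moved. The work goes in short steps, each a Python script; the robot and the scene stay as the last script left them, time stands still between calls to the robot, and variables do not carry over. Pictures are saved under pics/ and viewed, about 8 in all and at most 12, crops included, and the job is handed in when it is done.

```bash
ls; mkdir -p pics; python3 - <<'E'
from rig import robot
import cv2,numpy as np
for n in("scene","top"):
    p,d=robot.grab_frame(n); np.savez(f"{n}0.npz",p=p,d=d); cv2.imwrite(f"pics/{n}0.png",p[:,:,::-1]); 
    i=robot.camera_info(n); print(n,{k:(np.round(v,3).tolist()) for k,v in i.items()}, (d>0).mean())
print(robot.read_t(),robot.read_force(),robot.read_tcp_rot())
E
```

```text
pics
scene {'vfov': 43.79, 'cx': 271.998, 'cy': 209.291, 'k1': 0.052, 'view': [[0.388, 0.922, -0.003, -0.213], [0.674, -0.286, -0.681, -0.328], [-0.628, 0.262, -0.733, 1.549], [0.0, 0.0, 0.0, 1.0]]} 0.9957780612244898
top {'vfov': 50.871, 'cx': 281.624, 'cy': 211.812, 'k1': -0.118, 'view': [[-0.025, -1.0, 0.006, -0.001], [-0.99, 0.024, -0.139, 0.561], [0.139, -0.009, -0.99, 1.029], [0.0, 0.0, 0.0, 1.0]]} 0.9960714285714286
0.1 [-0.68442596  0.30360361 -0.36234222] [[ 8.99620402e-01 -4.36672491e-01 -5.17026187e-04]
 [-4.36672778e-01 -8.99619388e-01 -1.35718853e-03]
 [ 1.27520115e-04  1.44672575e-03 -9.99998945e-01]]
```

View pics/top0.png

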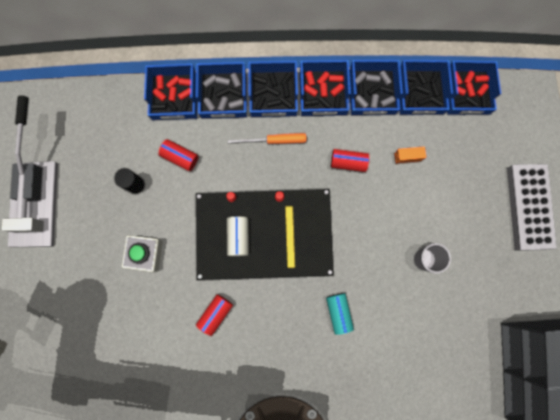

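View pics/scene0.png

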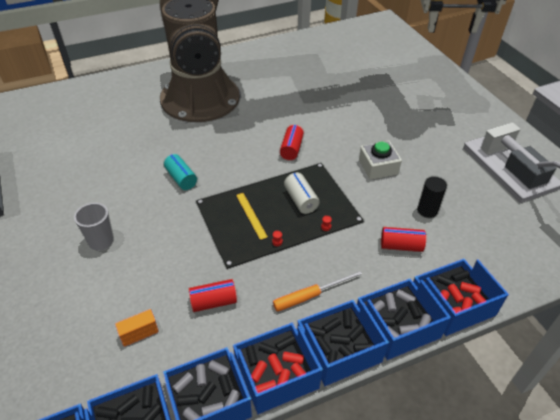

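The white roller is at top (237,236). The look-alikes are red at (178,155), (350,160) and (214,314), and turquoise at (340,313). The white box with the green button, at (139,253), is also white but not the roller. The tape is at (290,237), the couplings at (231,197) and (280,197), and the cup at (433,257). I choose the white cylinder on the mat and will check it in a close crop.

```bash
cat > h.py <<'E'
import numpy as np, cv2
from rig import robot
def cam(n, T=None):
    """K, dist, camera->world. T: 4x4 tool pose for the wrist camera."""
    i=robot.camera_info(n); f=210/np.tan(np.radians(i["vfov"])/2)
    K=np.array([[f,0,i["cx"]],[0,f,i["cy"]],[0,0,1.]])
    W=T@np.array(i["T_tool_cam"]) if n=="wrist" else np.linalg.inv(np.array(i["view"]))
    return K,np.array([i["k1"],0,0,0]),W
def plane(px,z,c):
    K,D,W=c; s=cv2.undistortPoints(np.array(px,float).reshape(-1,1,2),K,D).reshape(-1,2)
    r=np.c_[s,np.ones(len(s))]@W[:3,:3].T; o=W[:3,3]
    return o+r*((z-o[2])/r[:,2])[:,None]
def tool():
    T=np.eye(4); T[:3,:3]=robot.read_tcp_rot(); T[:3,3]=robot.read_position(); return T
def blobs(m,amin=20):
    cs,_=cv2.findContours(m.astype(np.uint8),cv2.RETR_EXTERNAL,cv2.CHAIN_APPROX_NONE)
    return sorted([c for c in cs if cv2.contourArea(c)>amin],key=cv2.contourArea,reverse=True)
def masks(p):
    h,s,v=cv2.split(cv2.cvtColor(p,cv2.COLOR_RGB2HSV))
    return dict(yellow=(h>20)&(h<35)&(s>120)&(v>120), green=(h>45)&(h<80)&(s>120)&(v>60),
      red=((h<6)|(h>172))&(s>140)&(v>80), white=(s<70)&(v>150), blue=(h>105)&(h<130)&(s>80)&(v>80),
      roller=((s<70)&(v>110))|((h>100)&(h<130)&(v>110)))
def rect(c,z,cm):
    """oriented rectangle on plane z: centre, sides (mm), heading of long side (deg)"""
    P=plane(c.reshape(-1,2),z,cm)[:,:2]
    (cx,cy),(w,h),a=cv2.minAreaRect((P*1000).astype(np.float32))
    if w<h: w,h,a=h,w,a+90
    return round(cx/1000,4),round(cy/1000,4),round(w,1),round(h,1),round((a+90)%180-90,2)
E
python3 - <<'E'
from h import *
z=np.load("top0.npz"); p=z["p"]; c=cam("top"); m=masks(p)
def box(x0,y0,x1,y1):
    k=np.zeros(p.shape[:2],bool); k[y0:y1,x0:x1]=1; return k
mat=box(200,185,330,280)
print("line",rect(blobs(m["yellow"]&mat)[0],.008,c))
r=blobs(m["roller"]&box(215,205,260,268))[0]; print("roller mid-height",rect(r,.033,c))
b=blobs(m["blue"]&box(215,205,260,268),5)[0]; print("stripe",rect(b,.058,c))
for x in blobs(m["red"]&mat,5): print("red",rect(x,.038,c))
print("green",rect(blobs(m["green"]&box(110,230,170,280))[0],.072,c))
h,s,v=cv2.split(cv2.cvtColor(p,cv2.COLOR_RGB2HSV)); 
print("mat",rect(cv2.convexHull(blobs((v<70)&box(190,180,340,285))[0]),.008,c))
K,D,W=c; s=cv2.undistortPoints(np.float64([[[237,245]],[[231,195]],[[280,195]]]),K,D).reshape(-1,2)
q=z["d"]; print("depth z",[(W@np.r_[np.r_[a,1]*q[y,x],1])[:3].round(3) for a,(x,y) in zip(s,[(237,245),(231,195),(280,195)])])
a=cv2.resize(p[180:290,185:345],(800,550),interpolation=cv2.INTER_CUBIC); cv2.imwrite("pics/crop1.png",a[:,:,::-1])
E
```

```text
line (0.5041, -0.0332, 151.8, 19.6, 0.48)
roller mid-height (0.5071, 0.0947, 95.0, 48.5, -0.54)
stripe (0.5048, 0.0935, 82.9, 2.4, -0.68)
red (0.6003, -0.0104, 24.7, 21.9, -1.38)
red (0.602, 0.109, 22.4, 22.0, -0.54)
green (0.4685, 0.3279, 34.2, 33.0, 45.46)
mat (0.5119, 0.0312, 334.6, 213.9, -89.5)
depth z [array([0.482, 0.093, 0.057]), array([0.605, 0.108, 0.04 ]), array([ 0.603, -0.012,  0.036])]
```

View pics/crop1.png

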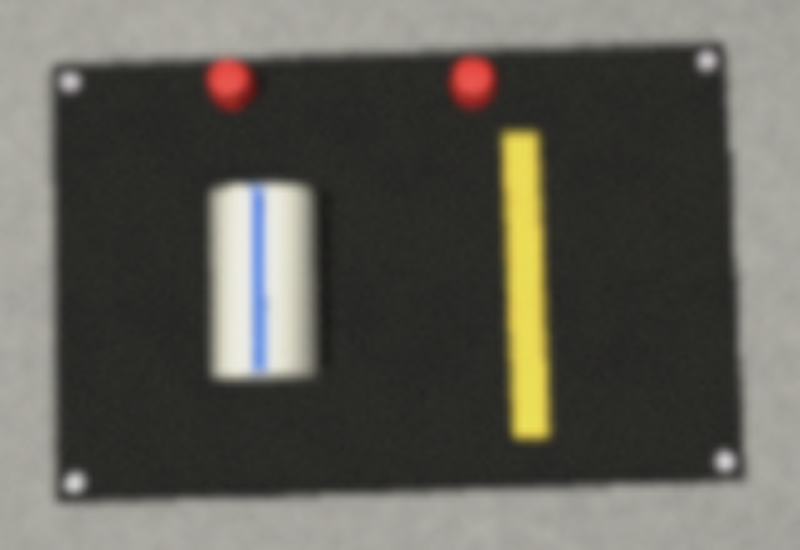

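The crop confirms it: a white cylinder with a blue stripe at crop (262,280), the tape at (527,285), and couplings at (230,82) and (472,80). The roller has to travel about 128 mm in -y. I plan several short top-drag strokes with the shut fingertip.

```bash
cat >> h.py <<'E'
R=np.array([[1,0,0],[0,-1,0],[0,0,-1.]])
def fz(n=5): return np.mean([robot.read_force() for _ in range(n)],0)
E
python3 - <<'E'
from h import *
robot.goto([.505,.094,.16],R); robot.move_gripper(0.0)
f0=fz(); print(robot.read_t(),f0)
T=tool(); p,d=robot.grab_frame("wrist"); np.savez("w0.npz",p=p,d=d,T=T); cv2.imwrite("pics/w0.png",p[:,:,::-1])
robot.servo_line([.505,.094,.063],speed=.08); f0=fz(); print(robot.read_t(),f0)
z=.063
while z>.0535:
    z-=.001 if z>.0605 else .0005
    robot.servo_line([.505,.094,z],speed=.02); f=fz(3)-f0; print(round(z,4),robot.read_position().round(4) if hasattr(robot.read_position(),'round') else robot.read_position(),f.round(2))
    if abs(f[2])>2.5: break
print(robot.read_t())
E
```

```text
3.5333 [ 0.44585225  0.00392521 -0.44638814]
4.95 [ 0.52776451 -1.12147176  0.12212242]
0.062 [0.5051 0.0941 0.0622] [-0.25  0.98 -0.55]
0.061 [0.5049 0.094  0.061 ] [-0.38  0.6  -0.3 ]
0.06 [0.505  0.094  0.0599] [-0.02  0.48  0.47]
0.0595 [0.505  0.094  0.0595] [-1.19  0.51 -0.41]
0.059 [0.505 0.094 0.059] [-0.37  0.98  0.17]
0.0585 [0.505  0.094  0.0585] [-1.69  0.31 -0.88]
0.058 [0.5051 0.094  0.0583] [-2.15  1.25  3.8 ]
6.7
```

View pics/w0.png

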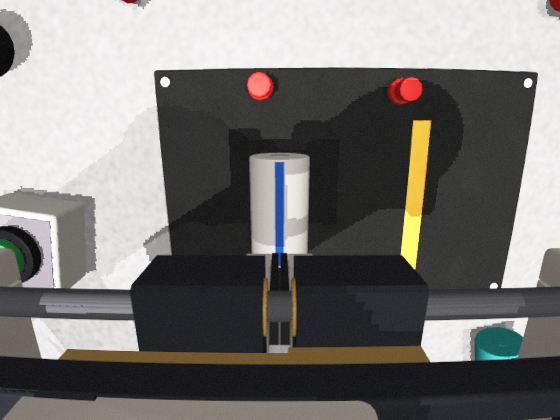

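The wrist view shows the shut fingertip over the white roller at (280,200), with the tape at (415,195). The tip made contact at z≈0.0583 with 3.8 N. Next is a test drag.

```bash
python3 - <<'E'
from h import *
f0=np.array([.5,-.6,.1])
for y in (.086,.078,.070,.062):
    robot.servo_line([.505,y,.058],speed=.03); print(y,(fz(3)-f0).round(2),np.round(robot.read_position(),4))
robot.servo_line([.505,y,.075],speed=.1)
robot.servo_line([.505,.13,.16],speed=.2)
p,d=robot.grab_frame("top"); np.savez("top1.npz",p=p,d=d)
T=tool(); p,d=robot.grab_frame("wrist"); np.savez("w1.npz",p=p,d=d,T=T); cv2.imwrite("pics/w1.png",p[:,:,::-1])
print(robot.read_t())
E
```

```text
0.086 [-2.21  0.05  6.14] [0.5051 0.0858 0.0582]
0.078 [-0.62  0.43  0.97] [0.5051 0.0779 0.0579]
0.07 [-0.7  -0.42  0.95] [0.505  0.0698 0.058 ]
0.062 [-0.07  0.96 -0.76] [0.5048 0.0617 0.0578]
9.475
```

View pics/w1.png

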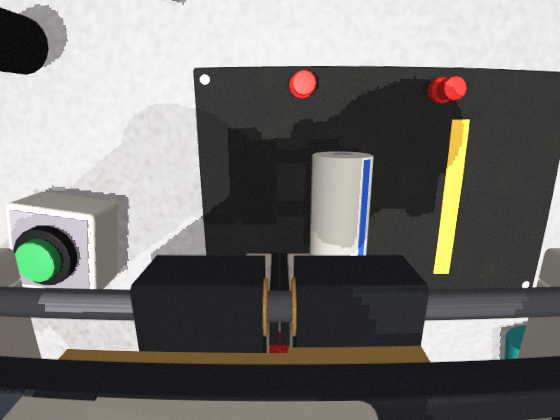

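```bash
cat >> h.py <<'E'
def rays(px,c):
    K,D,W=c; s=cv2.undistortPoints(np.array(px,float).reshape(-1,1,2),K,D).reshape(-1,2)
    return np.c_[s,np.ones(len(s))]@W[:3,:3].T
def edges(m,box,wmin):
    x0,y0,x1,y1=box; L=[];Rr=[]
    for y in range(y0,y1):
        x=np.flatnonzero(m[y,x0:x1])+x0
        if len(x)>wmin: L.append((x[0]-.5,y)); Rr.append((x[-1]+.5,y))
    return L,Rr
def axis(m,box,c,z,cyl,wmin):
    """fit y=a+b(x-.505) of a strip or (cyl) a lying cylinder's axis: y at x=.505, heading deg, x range"""
    L,Rr=edges(m,box,wmin); o=c[2][:3,3]
    if cyl:
        u,v=[r/np.linalg.norm(r[:,1:],axis=1)[:,None] for r in (rays(L,c),rays(Rr,c))]
        r=u+v; P=o+r*((z-o[2])/r[:,2])[:,None]
    else: P=(plane(L,z,c)+plane(Rr,z,c))/2
    q=np.polyfit(P[:,0]-.505,P[:,1],1); e=P[:,1]-np.polyval(q,P[:,0]-.505); k=abs(e)<2*e.std()+1e-4
    q=np.polyfit(P[k,0]-.505,P[k,1],1)
    return q[1].round(4),np.degrees(np.arctan(q[0])).round(2),(P[:,0].min().round(3),P[:,0].max().round(3)),e[k].std().round(5)
E
python3 - <<'E'
from h import *
for f,rb,lb in (("w0",(235,165,330,245),(380,130,440,245)),("w1",(300,165,390,245),(430,130,480,260))):
    z=np.load(f+".npz"); m=masks(z["p"]); c=cam("wrist",z["T"])
    print(f,"roller",axis(m["roller"],rb,c,.033,1,40),"line",axis(m["yellow"],lb,c,.008,0,8))
for f in "01":
    z=np.load(f"top{f}.npz"); m=masks(z["p"]); c=cam("top")
    print("top"+f,"roller",axis(m["roller"],(215,222,270,248),c,.033,1,10),"line",axis(m["yellow"],(280,212,300,262),c,.008,0,4))
E
```

```text
w0 roller (np.float64(0.0937), np.float64(0.21), (np.float64(0.469), np.float64(0.54)), np.float64(0.00019)) line (np.float64(-0.0336), np.float64(0.35), (np.float64(0.459), np.float64(0.568)), np.float64(0.00023))
w1 roller (np.float64(0.0764), np.float64(0.02), (np.float64(0.468), np.float64(0.539)), np.float64(0.00019)) line (np.float64(-0.0339), np.float64(0.19), (np.float64(0.442), np.float64(0.567)), np.float64(0.00024))
top0 roller (np.float64(0.0952), np.float64(0.88), (np.float64(0.479), np.float64(0.54)), np.float64(0.00033)) line (np.float64(-0.0332), np.float64(0.7), (np.float64(0.443), np.float64(0.565)), np.float64(0.00069))
top1 roller (np.float64(0.1324), np.float64(64.95), (np.float64(0.479), np.float64(0.484)), np.float64(0.00135)) line (np.float64(-0.0336), np.float64(-0.34), (np.float64(0.443), np.float64(0.554)), np.float64(0.00093))
```

Relative yaw is about 0.2°, and the stroke moved the roller 17 mm by rolling. Next: repeated strokes with the wrist camera measuring between them, stopping short of the line.

```bash
cat >> h.py <<'E'
def look(yexp,name=None):
    robot.servo_line([.505,yexp+.053,.15],speed=.25); robot.dwell(.1)
    T=tool(); p,d=robot.grab_frame("wrist"); m=masks(p); c=cam("wrist",T)
    if name: np.savez(name+".npz",p=p,d=d,T=T); cv2.imwrite(f"pics/{name}.png",p[:,:,::-1])
    r=axis(m["roller"],(295,165,430,245),c,.033,1,40)
    try: l=axis(m["yellow"],(330,120,500,150),c,.008,0,8)
    except Exception: l=None
    return r,l
def stroke(yc,lead,travel,speed=.05,z=.058):
    robot.servo_line([.505,yc+lead,.072],speed=.2); robot.servo_line([.505,yc+lead,z],speed=.05)
    robot.servo_line([.505,yc+lead-travel,z],speed=speed)
    f=robot.read_force(); robot.servo_line([.505,yc+lead-travel,.075],speed=.1); return f
E
python3 - <<'E'
from h import *
y=.0764
for i in range(5):
    if y+.0338<.024: break
    f=stroke(y,.006,.040); 
    r,l=look(y-.02,f"s{i}"); print(r,l,np.round(f,1),robot.read_t())
    if not .008<y-r[0]<.04: print("odd"); break
    y=r[0]
E
```

```text
(np.float64(0.0556), np.float64(0.01), (np.float64(0.472), np.float64(0.54)), np.float64(0.00019)) (np.float64(-0.0341), np.float64(0.76), (np.float64(0.551), np.float64(0.576)), np.float64(0.0002)) [-0.3  0.8  1.1] 12.525
(np.float64(0.0355), np.float64(-0.0), (np.float64(0.472), np.float64(0.54)), np.float64(0.00017)) (np.float64(-0.0332), np.float64(-0.09), (np.float64(0.551), np.float64(0.576)), np.float64(0.00022)) [-0.4  0.1  1.6] 15.5333
(np.float64(0.0153), np.float64(-0.06), (np.float64(0.472), np.float64(0.54)), np.float64(0.00017)) (np.float64(-0.0342), np.float64(0.99), (np.float64(0.551), np.float64(0.575)), np.float64(0.00015)) [0.9 0.7 1.8] 18.5417
(np.float64(-0.0049), np.float64(-0.01), (np.float64(0.472), np.float64(0.54)), np.float64(0.00016)) (np.float64(-0.0334), np.float64(0.28), (np.float64(0.55), np.float64(0.575)), np.float64(0.00012)) [-0.3 -0.4  1. ] 21.55
(np.float64(-0.0252), np.float64(0.01), (np.float64(0.472), np.float64(0.54)), np.float64(0.00017)) (np.float64(-0.038), np.float64(4.52), (np.float64(0.551), np.float64(0.575)), np.float64(0.00038)) [-0.3 -0.4  1.5] 24.5583
```

```bash
python3 - <<'E'
from h import *
f=stroke(-.0252,.004,.0172,.04)
r,l=look(-.034,"e0"); print(r,l,np.round(f,1),robot.read_t())
# second view: from the other side and pulled toward the robot
robot.servo_line([.43,-.034,.22],speed=.25); robot.dwell(.1)
T=tool(); p,d=robot.grab_frame("wrist"); np.savez("e1.npz",p=p,d=d,T=T); print(robot.read_t())
q=np.load("e0.npz")["p"]; cv2.imwrite("pics/e.png",np.hstack([cv2.resize(x,(400,300)) for x in (q,p)])[:,:,::-1])
z=np.load("w0.npz"); c=cam("wrist",z["T"]); m=masks(z["p"]); print("stripe w0",axis(m["blue"],(260,165,300,240),c,.058,0,3))
E
```

```text
(np.float64(-0.0348), np.float64(-0.04), (np.float64(0.472), np.float64(0.54)), np.float64(0.00017)) (np.float64(-0.0389), np.float64(5.22), (np.float64(0.557), np.float64(0.575)), np.float64(0.00091)) [ 3.5 -0.5  2.6] 27.175
27.9333
stripe w0 (np.float64(0.0939), np.float64(0.04), (np.float64(0.483), np.float64(0.543)), np.float64(8e-05))
```

View pics/e.png

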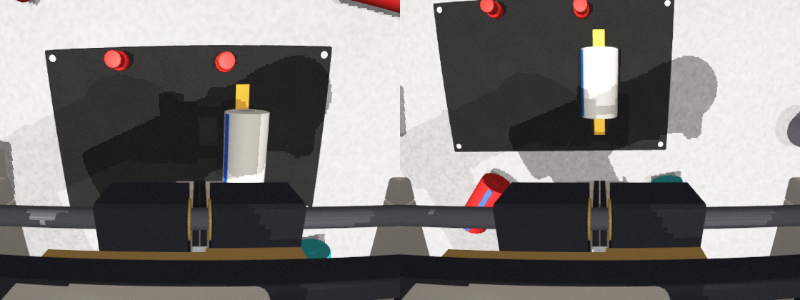

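The right view shows the roller at (599,83), with tape showing at both ends at (598,37) and (599,127). It looks about centred, so I'll measure it.

```bash
python3 - <<'E'
from h import *
z=np.load("e1.npz"); c=cam("wrist",z["T"]); m=masks(z["p"]); p=z["p"]
h,s,v=cv2.split(cv2.cvtColor(p,cv2.COLOR_RGB2HSV)); yel=(h>15)&(h<35)&(s>120)&(v>90)
print("roller",axis(m["roller"],(240,72,320,160),c,.033,1,40), "line",axis(yel,(240,30,320,200),c,.008,0,8))
for b in ((240,30,320,62),(240,170,320,200)): 
    L,Rr=edges(yel,b,8); print("tape end",((plane(L,.008,c)+plane(Rr,.008,c))/2)[3:-3].mean(0).round(4),len(L))
L,Rr=edges(m["roller"],(240,72,320,160),40); print(L[::15],Rr[::15],c[2][:3,3].round(3))
E
```

```text
roller (np.float64(-0.0341), np.float64(-0.04), (np.float64(0.462), np.float64(0.544)), np.float64(0.0002)) line (np.float64(-0.0332), np.float64(0.41), (np.float64(0.427), np.float64(0.577)), np.float64(0.00014))
tape end [ 0.5671 -0.0328  0.008 ] 21
tape end [ 0.4368 -0.0337  0.008 ] 19
[(np.float64(252.5), 72), (np.float64(252.5), 87), (np.float64(252.5), 102), (np.float64(252.5), 117), (np.float64(253.5), 132), (np.float64(254.5), 147)] [(np.float64(305.5), 72), (np.float64(305.5), 87), (np.float64(304.5), 102), (np.float64(304.5), 117), (np.float64(304.5), 132), (np.float64(303.5), 147)] [ 0.506 -0.034  0.377]
```

The roller is 0.9 mm and 0.45° off the tape and lying still. Now the button.

```bash
python3 - <<'E'
from h import *
B=[.4685,.3279]
robot.servo_line(B+[.2],speed=.25); robot.servo_line(B+[.080],speed=.12); robot.dwell(.2); f0=fz(6); print(f0.round(2))
z=.074
robot.servo_line(B+[z],speed=.03)
while z>.0615:
    z-=.001; robot.servo_line(B+[z],speed=.02); f=fz(4)-f0; P=np.round(robot.read_position(),4)
    print(round(z,4),P,f.round(1))
    if f[2]>14: break
robot.dwell(.3); print((fz(4)-f0).round(1))
robot.servo_line(B+[.085],speed=.05); robot.servo_line(B+[.2],speed=.2); 
robot.servo_line([.43,.15,.25],speed=.25); robot.dwell(.2)
p,d=robot.grab_frame("top"); np.savez("top2.npz",p=p,d=d)
p2,_=robot.grab_frame("scene"); cv2.imwrite("pics/fin.png",np.hstack([cv2.resize(x,(400,300)) for x in (p,p2)])[:,:,::-1]); print(robot.read_t())
E
```

```text
[0.47 0.39 0.13]
0.073 [0.4685 0.3279 0.073 ] [-0.3 -0.6  0. ]
0.072 [0.4687 0.328  0.0722] [ 0.3 -0.4  1.6]
0.071 [0.4687 0.3281 0.0711] [ 0.8 -0.4  1.8]
0.07 [0.4686 0.3281 0.0701] [-0.4  0.5  2.3]
0.069 [0.4686 0.328  0.0691] [0.2 0.7 2.5]
0.068 [0.4686 0.328  0.0681] [-0.  -0.   3.5]
0.067 [0.4686 0.328  0.0671] [ 0.4 -0.7  4.1]
0.066 [0.4686 0.328  0.0663] [-0.5 -0.3  5.4]
0.065 [0.4687 0.328  0.0661] [-3.8 -1.6 14.1]
[-2.8 -1.  12.9]
36.275
```

View pics/fin.png

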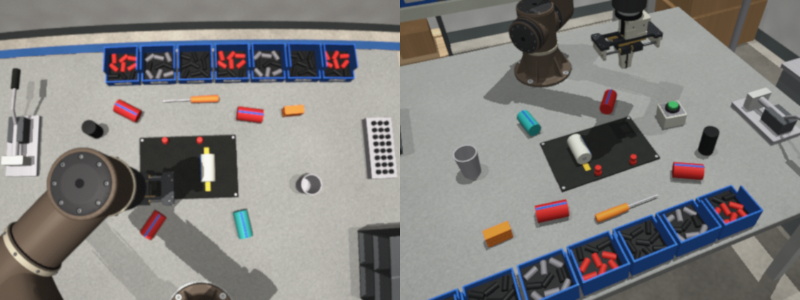

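The button bottomed out at z=0.066 with 14 N and sprang back up. In the views, the roller lies on the tape at (208,167) left and (579,150) right, and the bystanders are unmoved. One last numeric check, then I hand in.

```bash
python3 - <<'E'
from h import *
z=np.load("top2.npz"); c=cam("top"); m=masks(z["p"])
print("roller",axis(m["roller"],(268,222,315,248),c,.033,1,10))
for b in blobs(m["red"][185:212,190:340],5): print("red",rect(b+np.array([190,185]),.038,c))
print((fz()).round(1)); robot.job_done(); print(robot.read_t())
E
```

```text
roller (np.float64(-0.0355), np.float64(-0.06), (np.float64(0.476), np.float64(0.537)), np.float64(0.00044))
red (0.6003, -0.0092, 24.7, 24.3, -1.38)
red (0.602, 0.109, 22.4, 22.0, -0.54)
[-0.3 -0.2 -1.1]
the job is handed in; nothing more can be done
the job is handed in; nothing more can be done
```

The white roller now rests along the yellow tape, and the green button has been pressed fully down and released. I handed the job in at about 36 s, with the arm clear of everything.

- **Rolling:** I moved the roller about 128 mm with seven light drags of the shut fingertip across its top. The roller moved half the finger's travel, so there was no noticeable slip, and I did not grip or lift it.
- **Centring:** In the wrist camera the roller ended 0.9 mm off the tape's centreline and 0.45° out of parallel, with tape showing at both ends. The coarser top camera, after the button press, put it about 2 mm off (y −0.0355 against −0.0334 for the tape). The calibration is only good to about 2 mm, so I made no further correction.
- **Button:** It reached its stop at z = 0.066 m with about 14 N, well over the 5 N needed, and looked up again afterwards.
- **Bystanders:** Both couplings measured where they started, to within about 1 mm. The other items looked unmoved in the final pictures, which I checked by eye only.

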